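# Fit a card to the test unit and hold its sprung guard open at 60 degrees

## Robot

A 6-joint arm with a two-finger parallel gripper is mounted at the origin on a cart in front of the work surface, level with it; the furniture and walls round the work are solid. World frame = base frame: x ahead of the robot, y to its left, z up, the work surface at z = 0. Lengths are in m, angles in rad, forces in N, time in s.
With the tool pointing down it reaches from about 0.25 to 0.725 m from the base axis. Payload 4 kg.
Tool frame: the origin (TCP) lies on the front face of the gripper's body, between the roots of the fingers; the fingertips stand 73 mm ahead of it and the grasp point (between the pads) lies 54 mm ahead of it; z points along the fingers, y is the line along which they close (so a half turn about z gives the same grasp; the last joint's range is limited). The gripper opens to 85 mm and grips with 20 to 120 N. Pads are 22 mm wide; open, the fingers measure 114 mm over their backs; the gripper's body (76 mm by 85 mm) begins 54 mm behind the grasp point. The pads swing forward as they close: fully open they stand 13 mm farther back than shut.
Start: joints at [0, 0.241, 0.005, 1.335, 0, 1.571], TCP at [0.5, -0, 0.304] pointing down, gripper open.
Joint ranges: [-2.72, 2.72], [-1.05, 1.87], [-1.09, 1.28], [-1.99, 2.15], [-1.42, 1.44], [-3.14, 3.14]. Speed limits (rad/s): [2.79, 2.79, 3.14, 3.14, 3.14, 3.14].

## Interface

Orientations are given as a rotation vector (axis times angle).
In Python, from station import arm gives the robot as it stands.
- The arm moves only by the shell command python3 -m crank 'ROWS' [OPENING] [FORCE]. ROWS is text: rows parted by semicolons, each of 6 numbers parted by spaces: the shift along the tool's x, y, z in m, then the turn, a rotation vector about the tool's x, y, z in rad. A call has 1 to 12 rows; each row is the pose to reach, as a shift and turn from the pose commanded when the call began, along the tool's axes at that moment; what a row does not reach only later rows make up. A row lasts 1/10 s, in which the tool goes at most 50 mm and 8.59 degrees, less where a joint would pass 70% of its speed; a pose out of reach is approached as far as the arm can. A call with a gripper value outside its range is refused whole. OPENING is the opening, from 0 (shut) to 1 (fully open), set as the call begins (- or left out, the last holds). The fingers move at their own pace and stop on an object; FORCE is the grip in N (left out, the last holds). Time passes only in rows, so rows that repeat a pose let the fingers close. It gives the time, the measured TCP pose, the force, the opening and the grip force at its end, in the units of the state.
- arm.observe(): the state, without advancing time (a new reading comes with each control period).
- arm.capture(name): name is "scene" or "side" or "wrist"; returns a dict with "color" (400x640x3 uint8, red, green, blue), "mtx" (3x3 intrinsics, pixels), "R" (3x3) and "t" (3): a world point X has camera coordinates R X + t. Camera axes: x right, y down, z forward; pixel columns grow to the right and rows downward; lengths in m; the calibration is good to about 2 mm. The wrist camera is an equidistant fisheye: a pixel r from the principal point sees the ray r / f radians off the axis. A picture is of the moment at which its call begins. There is no depth.
- arm.close_job(): hands the job in; it is judged then, once.
The state is a dict: "time_s": time; "joints": joint angles; "joint_vel": joint speeds; "joint_torque": joint torques, N m; "tool_pos": TCP position; "tcp_rot": TCP orientation; "ft_force": force on the tool from outside, world axes, zero at the start; "wrist_torque": the same for the moment, N m; "opening": opening from 0.0 (shut) to 1.0 (fully open); "finger_force": force on a finger pad.
Only numpy, scipy, OpenCV 4.12 (cv2) and the standard library are available. Lean on these libraries where they do the work, as an engineer would, in place of code of your own. Each camera call takes 0.05 s, during which the arm holds its last target. There are 200 camera calls.

## Task

Take the card with the red grip out of the black card stand and slide it, component side towards the guard, down into the guides of the grey test unit until it is fully home, lowering it all the way rather than letting it drop. Then let go of it, lift the unit's spring-loaded clear guard to 60 degrees open and hold it there without touching the card with it, so that I can connect the test leads under it: finish while you are still holding it. Leave the blue-gripped card in the stand and do not shift the meter, flux bottle or solder reel.

Things in the scene. Friction and masses are not known exactly. Their poses are not given: they have to be found in the camera images.
- red_card_centre (a point): a circuit card standing on edge: blue board 58 wide x 90 high x 4 thick, parts up to 16 mm proud on one side, on top an aluminium rail and a red pull grip 38 wide, 12 thick, 20 high; 114 high in all. The point is at its centre, 57 mm above its lower edge, mid-thickness; the grip's centre is 47 mm higher. x: across the thickness, the component side looks to -x; y: along its width; z: up. It starts upright in the stand, components facing the robot's side, in either slot
- red_card_face (a point): point 10 mm along -x from red_card_centre, so in front of the component side of the red-gripped card; same axes
- blue_card_centre (a point): a circuit card standing on edge: blue board 58 wide x 90 high x 4 thick, parts up to 16 mm proud on one side, on top an aluminium rail and a blue pull grip 38 wide, 12 thick, 20 high; 114 high in all. Same card and same point as for the red one; it stays in the stand's other slot, 52 mm from the red one
- unit_slot (a point): middle of the bottom of the card slot of the fixed grey test unit (124 deep, 104 wide), 25 mm above the desk. Unit axes: x towards its back, y to its left seen from its front, z up. A card fully home stands here upright, lower edge at this point; the black guides rise 50 mm above it with flared mouths up to 59 mm, groove 6.4 mm for the 4 mm board, 60.6 mm for the 58 mm
- guard_grip (a point): centre of the guard's black round grip, 28 long along the unit's y (free at both ends), 15 in diameter, on a 16 mm wide tab that carries it 32 mm out from the front edge of the guard; 57 mm above the desk when shut. The grip point lies 107 mm from the hinge line and swings with the guard; axes turn with it
- guard_hinge (a point): middle of the guard's hinge line, 56.5 mm above the desk and 28 mm in front of unit_slot; unit axes, the hinge line runs along y and the grip lies towards -x of it when shut
- guard (a joint): opening angle of the clear guard (74 deep x 106 wide x 3 thick) over the terminals, rad: 0 shut (level), 1.047 is 60 degrees, up to 1.85; opening lifts its front edge up and back. A spring pulls it shut with about 1 to 2 N at the grip; beyond about 1.7 its grip meets a fitted card
- card_stand: fixed black card stand 104 x 86 x 8 mm, origin under its middle; slot floors 8 mm up, slots 26 mm to either side of the middle along its x, guides up to 57 mm above the desk
- multimeter: red multimeter lying flat, 74 x 148 x 45 mm, origin under its middle; a bystander
- flux_bottle: white bottle with red nozzle, 36 x 36 x 88 mm, origin under its middle; a bystander
- solder_reel: solder reel with blue flanges, 60 x 60 x 56 mm, origin under its middle; a bystander

How it is judged:
On the way, in this order (a step that is already met when the one before it is completed fails the run):
1. the red-gripped card is fully home in the test unit, component side to the guard, and let go, with the guard still shut (x of red_card_centre in the frame of unit_slot between -0.003 and 0.003 m and y of red_card_centre in the frame of unit_slot between -0.004 and 0.004 m and z of red_card_centre in the frame of unit_slot between 0.053 and 0.061 m and angle between the z axis of red_card_centre and the z axis of unit_slot, either way round below 0.06 rad and x of red_card_face in the frame of unit_slot below -0.005 m and contact force between red_card and the fingers below 0.05 N and value of joint guard below 0.15 rad), for 0.2 s.
2. the guard is held 60 degrees open by the gripper (value of joint guard between 0.925 and 1.17 rad and contact force between guard and the fingers above 0.3 N and contact force between guard and red_card below 0.1 N), for 0.5 s.
At the end, for the whole second after the job is handed in: The card stands fully home in the test unit (within 4 mm in height, 3 to 4 mm sideways, upright within 3 degrees), component side to the guard, not touched by the gripper; the gripper holds the guard at rest at 60 degrees, give or take 7, not touching the card; the blue-gripped card is where it was (all of step 2 and x of red_card_centre in the frame of unit_slot between -0.003 and 0.003 m and y of red_card_centre in the frame of unit_slot between -0.004 and 0.004 m and z of red_card_centre in the frame of unit_slot between 0.053 and 0.061 m and angle between the z axis of red_card_centre and the z axis of unit_slot, either way round below 0.06 rad and x of red_card_face in the frame of unit_slot below -0.005 m and contact force between red_card and the fingers below 0.05 N and velocity of joint guard between -0.1 and 0.1 rad/s and distance of blue_card_centre from where it was at the start of the episode below 0.02 m); the arm keeps its last pose, push and grip.
It fails at once if the red-gripped card is dropped into the slot (let go more than 15 mm above home) (contact force between red_card and the fingers below 0.05 N and horizontal distance between red_card_centre and unit_slot below 0.03 m and z of red_card_centre in the frame of unit_slot above 0.072 m).
It fails at once if the guard strikes the red-gripped card (contact force between guard and red_card above 0.5 N).
It fails at once if the blue-gripped card is shifted more than 2 cm (distance of blue_card_centre from where it was at the start of the episode above 0.02 m).
It fails at once if the meter, flux bottle or solder reel is shifted more than 3 cm (distance of any of multimeter, flux_bottle, solder_reel from where it was at the start of the episode above 0.03 m).
It also fails if it takes over 61 s, if anything falls off the work surface, if the arm or the gripper's body presses on something with over 40 N, if the wrist force passes 120 N, or if a joint passes its speed limit or range.

## Working session

There is one attempt and no reset: what is moved stays moved. The work goes in short steps, Python scripts to look and compute and a shell command to move; the robot and the scene stay as the last step left them, time stands still between calls to the robot, and variables do not carry over. Pictures are saved under pics/ and viewed, at most 10 in all, crops included, and the job is handed in when it is done.

```bash
mkdir -p pics; ls
python3 - <<'E'
from station import arm
import cv2,numpy as np
for n in ["scene","side"]:
    c=arm.capture(n); cv2.imwrite(f"pics/{n}0.png",c["color"][:,:,::-1]); np.savez(f"pics/{n}0.npz",**c)
    print(n,c["mtx"].tolist(),np.round(-c["R"].T@c["t"],3),np.round(c["R"],3).tolist())
s=arm.observe();print(s)
E
```

```text
pics
scene [[379.8462978861307, 0.0, 324.040060946082], [0.0, 379.8462978861307, 205.67713559133253], [0.0, 0.0, 1.0]] [1.068 0.809 0.687] [[-0.69, 0.724, -0.008], [0.497, 0.466, -0.732], [-0.526, -0.509, -0.681]]
side [[367.25810485768125, 0.0, 317.6164508140286], [0.0, 367.25810485768125, 197.19646336024806], [0.0, 0.0, 1.0]] [0.313 1.07  0.477] [[-0.948, -0.319, 0.015], [-0.159, 0.432, -0.888], [0.277, -0.844, -0.46]]
{'time_s': 0.1, 'joints': array([-1.55394371e-05,  2.41356319e-01,  3.86459557e-03,  1.33519363e+00,
       -9.95882269e-06,  1.57083049e+00]), 'joint_vel': array([-0.00029041, -0.00100867,  0.00376801, -0.00064189,  0.00076504,
        0.00016771]), 'joint_torque': array([-3.57412864e-04, -3.73140085e+01,  2.53010201e+01,  1.07858295e-02,
        2.43542411e-05, -2.54672034e-05]), 'tool_pos': array([ 4.99576553e-01, -1.00626306e-05,  3.03094669e-01]), 'tcp_rot': array([-2.22055661e+00, -2.22044627e+00,  2.10837267e-03]), 'ft_force': array([0.27167909, 0.06940398, 0.59541676]), 'wrist_torque': array([ 0.00425878,  0.00285422, -0.02001056]), 'finger_force': 0.0, 'opening': 0.9969311528529036}
```

View pics/scene0.png

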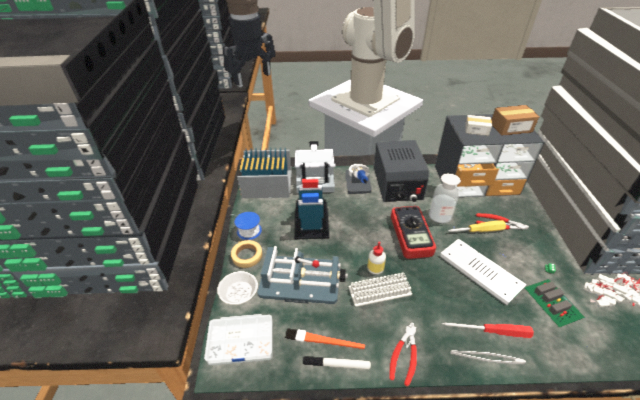

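View pics/side0.png

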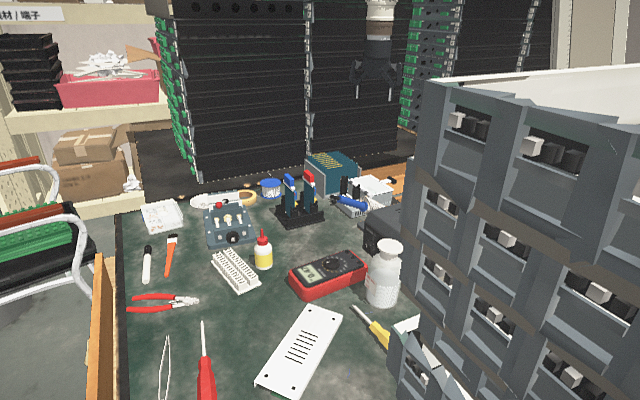

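Run:
```python
import cv2
a=cv2.imread("pics/scene0.png")[130:250,230:390]; b=cv2.imread("pics/side0.png")[150:240,260:420]
cv2.imwrite("pics/c1.png",cv2.resize(a,None,fx=5,fy=5,interpolation=cv2.INTER_CUBIC))
cv2.imwrite("pics/c2.png",cv2.resize(b,None,fx=5,fy=5,interpolation=cv2.INTER_CUBIC))
```

```text
(no output)
```

View pics/c1.png

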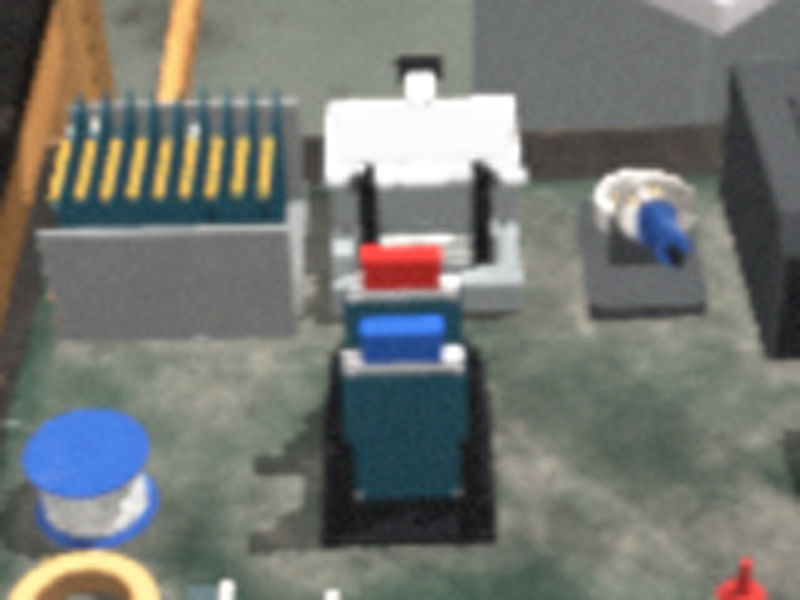

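View pics/c2.png

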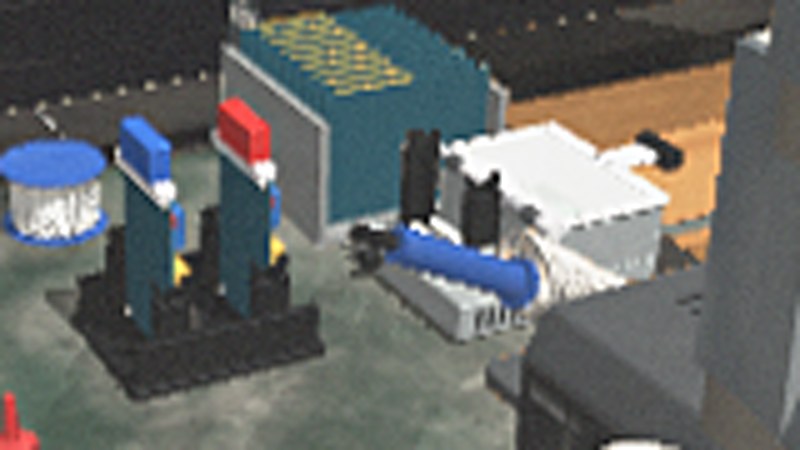

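```bash
cat > h.py <<'E'
import numpy as np, cv2
from scipy.optimize import least_squares
def proj(c,X):
    p=np.atleast_2d(X)@c["R"].T+c["t"]; K=c["mtx"]
    if c.get("fish",False):
        r=np.linalg.norm(p[:,:2],axis=1); th=np.arctan2(r,p[:,2]); q=p[:,:2]/r[:,None]*th[:,None]
    else: q=p[:,:2]/p[:,2:]
    return q*[K[0,0],K[1,1]]+K[:2,2]
def fit(obs,x0):
    """obs: list of (cam, local pt, pixel); pose x,y,yaw"""
    W=lambda v,L:np.array([v[0]+L[0]*np.cos(v[2])-L[1]*np.sin(v[2]),v[1]+L[0]*np.sin(v[2])+L[1]*np.cos(v[2]),L[2]])
    f=lambda v:np.concatenate([proj(c,W(v,L))[0]-p for c,L,p in obs])
    r=least_squares(f,x0,loss="soft_l1"); return r.x,r.fun.reshape(-1,2)
E
python3 - <<'E'
from h import *
S=dict(np.load("pics/scene0.npz"));D=dict(np.load("pics/side0.npz"))
a=lambda x,y:np.array([230+x/5-.4,130+y/5-.4]); b=lambda x,y:np.array([260+x/5-.4,150+y/5-.4])
g=.019;h=.006
def card(s,d): return [(S,(h,-g,.102),a(*s[0])),(S,(h,g,.102),a(*s[1])),(S,(-h,-g,.122),a(*s[2])),(S,(-h,g,.122),a(*s[3])),
  (D,(h,g,.102),b(*d[0])),(D,(h,-g,.122),b(*d[1]))]
for n,o in dict(red=card([(362,290),(441,288),(363,245),(440,245)],[(251,160),(218,108)]),
 blue=card([(361,362),(442,362),(362,316),(443,316)],[(151,183),(122,125)]),
 stand=[(S,(.052,-.043,0),a(323,543)),(S,(.052,.043,0),a(494,541)),(D,(.052,.043,0),b(137,398)),(D,(-.052,.043,0),b(325,352)),(D,(.052,-.043,.008),b(47,292))],
 unit=[(S,(-.135,0,.057),a(418,68)),(D,(-.135,0,.057),b(665,150)),(S,(-.028,-.053,.058),a(326,183)),(S,(-.028,.053,.058),a(526,181)),
  (S,(-.103,-.053,.058),a(327,98)),(S,(-.103,.053,.058),a(518,96)),(D,(-.103,.053,.06),b(668,200)),(D,(-.103,-.053,.06),b(548,122))]).items():
  v,r=fit(o,[.5,.2,.7]); print(n,np.round(v,4),np.round(r,1).tolist())
E
```

```text
red [0.5893 0.3002 0.7887] [[0.1, 0.3], [0.2, 0.3], [-0.4, -0.4], [0.2, -0.8], [-0.1, 1.3], [-0.1, -1.7]]
blue [0.6254 0.3369 0.7566] [[-0.0, 0.3], [0.4, 0.3], [-0.4, -0.6], [0.2, -0.6], [-0.2, 0.6], [-0.2, -1.6]]
stand [0.6101 0.3153 0.8236] [[-1.4, 1.6], [-0.2, 0.1], [0.1, 0.8], [0.1, -0.2], [4.2, 3.4]]
unit [0.5025 0.2287 0.8013] [[0.5, 0.7], [-1.6, 0.4], [0.4, -0.1], [-1.0, -0.9], [0.6, 1.2], [-0.9, 0.5], [0.6, -0.8], [1.3, -0.0]]
```

```bash
python3 -m crank '0.255 0.045 0 0 0 -0.79;0.255 0.045 0 0 0 -0.79;0.255 0.045 0 0 0 -0.79;0.255 0.045 0 0 0 -0.79;0.255 0.045 0 0 0 -0.79;0.255 0.045 0 0 0 -0.79;0.255 0.045 0 0 0 -0.79;0.255 0.045 0 0 0 -0.79;0.255 0.045 0 0 0 -0.79' 0.4 40
python3 - <<'E'
from station import arm
import cv2,numpy as np
c=arm.capture("wrist"); cv2.imwrite("pics/w1.png",c["color"][:,:,::-1]); np.savez("pics/w1.npz",**c)
print(c["mtx"].tolist(),np.round(-c["R"].T@c["t"],4)); s=arm.observe(); print(s["joints"],s["tool_pos"],s["tcp_rot"])
E
```

```text
time_s: 1.0
tool_pos: [0.5449, 0.2533, 0.304]
tcp_rot: [-1.2, -2.903, 0.001]
ft_force: [0.2, 0.0, 0.2]
opening: 0.4
finger_force: 0.0
[[309.70691628693146, 0.0, 320.17978192045683], [0.0, 309.70691628693146, 203.30347990280663], [0.0, 0.0, 1.0]] [0.4928 0.3043 0.3744]
[ 4.35089510e-01  4.45777950e-01  2.99018191e-01  1.42428605e+00
 -2.54274454e-04  1.21884967e+00] [0.54500433 0.25325081 0.30417074] [ 1.19985093e+00  2.90341997e+00 -5.58821923e-04]
```

View pics/w1.png

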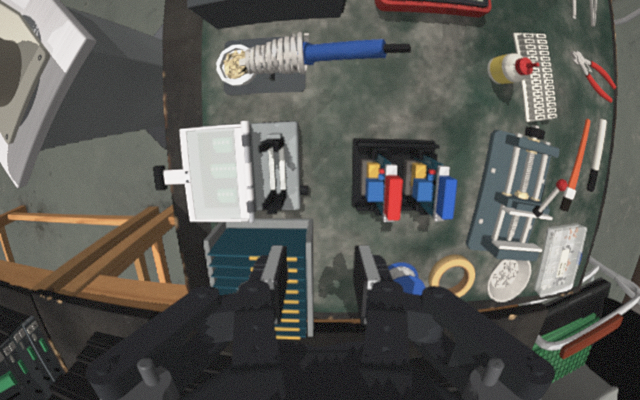

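Run:
```python
import cv2
a=cv2.imread("pics/w1.png")
t=cv2.resize(a[115:230,150:310],None,fx=5,fy=5,interpolation=cv2.INTER_CUBIC)[:300*2]
cv2.imwrite("pics/c3.png",t)
cv2.imwrite("pics/c4.png",cv2.resize(a[130:230,340:470],None,fx=6,fy=6,interpolation=cv2.INTER_CUBIC))
```

```text
(no output)
```

View pics/c3.png

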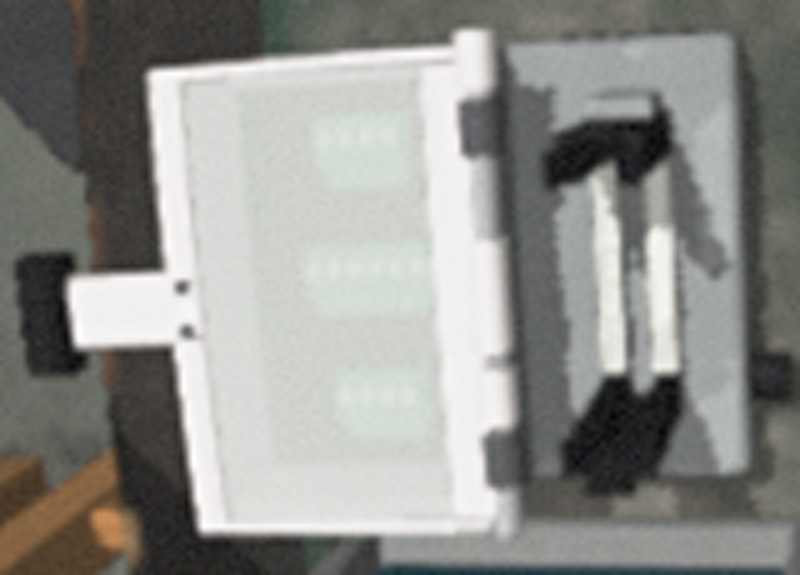

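View pics/c4.png

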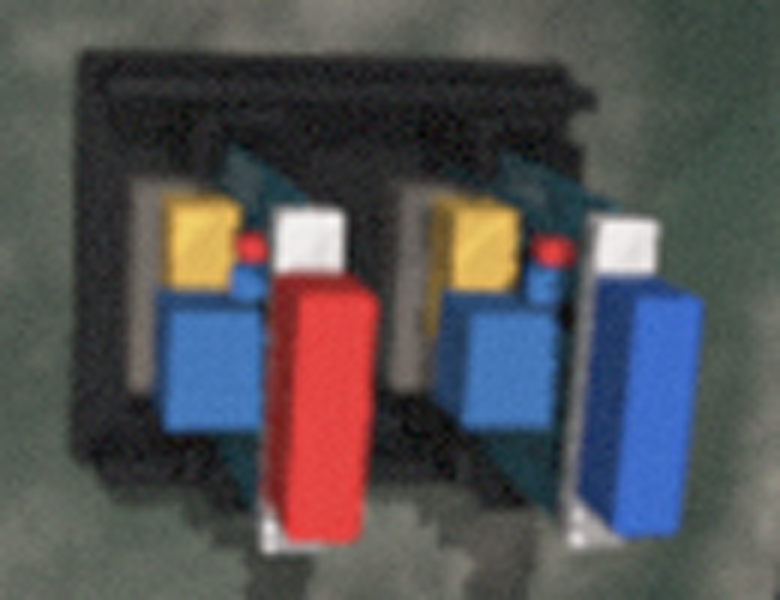

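Run:
```python
from h import *
W=dict(np.load("pics/w1.npz"));W["fish"]=True
a=lambda x,y:np.array([150+x/5-.4,115+y/5-.4]); b=lambda x,y:np.array([340+x/6-.4,130+y/6-.4])
g=.019;h=.006
def card(d): return [(W,(-h,g,.122),b(*d[0])),(W,(h,g,.122),b(*d[1])),(W,(h,-g,.122),b(*d[2])),(W,(-h,-g,.122),b(*d[3]))]
U=[(W,(-.135,.014,.057),a(47,255)),(W,(-.135,-.014,.057),a(55,373)),(W,(-.103,.053,.058),a(148,72)),(W,(-.103,-.053,.058),a(200,533))]
for n,o in dict(red=card([(302,286),(378,292),(362,543),(295,541)]),blue=card([(637,287),(702,297),(678,536),(615,533)]),unit=U).items():
  v,r=fit(o,[.5,.2,.7]); print(n,np.round(v,4),np.round(r,1).tolist())
im=cv2.imread("pics/c3.png"); 
c,s=np.cos(v[2]),np.sin(v[2])
for z in (.025,.075,.084):
  for x in (-.0032,0,.0032):
    for y in (-.0303,.0303):
      p=(proj(W,[v[0]+c*x-s*y,v[1]+s*x+c*y,z])[0]-[150,115]+.4)*5
      cv2.circle(im,tuple(int(q) for q in p),4,{.025:(0,0,255),.075:(0,255,0),.084:(255,0,255)}[z],-1)
cv2.imwrite("pics/c5.png",im[:,400:])
```

```text
red [0.5906 0.2985 0.8003] [[-0.3, 0.5], [0.6, -0.5], [0.6, -0.3], [-1.3, 0.3]]
blue [0.6264 0.3353 0.7949] [[-0.3, 0.7], [0.9, -0.8], [0.3, -0.4], [-0.9, 0.4]]
unit [0.5031 0.2241 0.8011] [[-0.6, -0.1], [0.8, -0.0], [0.1, 0.1], [-0.2, 0.0]]
```

View pics/c5.png

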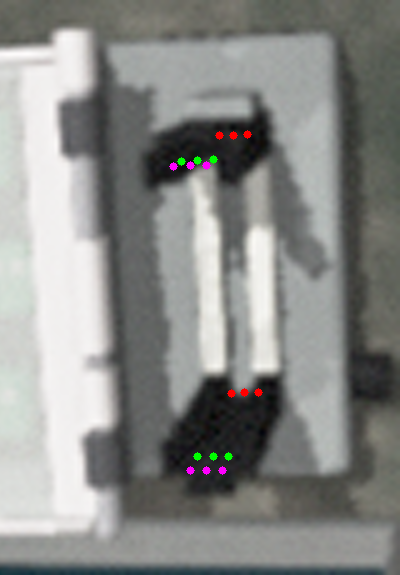

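```bash
python3 -m crank '-0.0006 0.0642 0 0 0 -0.013;-0.0006 0.0642 0 0 0 -0.013;-0.0006 0.0642 0.04 0 0 -0.013;-0.0006 0.0642 0.09 0 0 -0.013;-0.0006 0.0642 0.09 0 0 -0.013;-0.0006 0.0642 0.09 0 0 -0.013'
cat > p.py <<'E'
from station import arm
from h import *
from scipy.spatial.transform import Rotation as Ro
s=arm.observe(); R=Ro.from_rotvec(s["tcp_rot"]).as_matrix()
print(s["time_s"],np.round(s["tool_pos"],4),"tilt",np.round(R[:,2],4),"yaw",round(np.arctan2(R[1,1],R[0,1]),4),np.round(s["ft_force"],2),round(s["opening"],3),round(s["finger_force"],1), np.round(s["joints"],2))
U=np.array([.5031,.2241,.025]);c,k=np.cos(.801),np.sin(.801)
d=s["tool_pos"]-U; print("in unit",np.round([c*d[0]+k*d[1],-k*d[0]+c*d[1],d[2]],4))
E
python3 p.py
```

```text
time_s: 1.65
tool_pos: [0.5904, 0.2988, 0.2139]
tcp_rot: [-1.179, -2.91, 0.003]
ft_force: [-0.4, -0.3, 1.1]
opening: 0.402
finger_force: 0.0
1.65 [0.5904 0.2988 0.2139] tilt [-0.0023 -0.0012 -1.    ] yaw 0.8011 [-0.43 -0.27  1.13] 0.402 0.0 [ 0.47  0.61  0.34  1.3  -0.    1.24]
in unit [ 0.1144 -0.0107  0.1889]
```

```bash
python3 -m crank '0 0 0.020 0 0 0;0 0 0.037 0 0 0;0 0 0.037 0 0 0;0 0 0.037 0 0 0' && python3 -m crank '0 0 0 0 0 0;0 0 0 0 0 0;0 0 0 0 0 0;0 0 0 0 0 0;0 0 0 0 0 0;0 0 0 0 0 0' 0 50; python3 p.py
```

```text
time_s: 2.05
tool_pos: [0.5922, 0.3005, 0.1804]
tcp_rot: [1.176, 2.909, 0.006]
ft_force: [-0.3, -1.1, 0.1]
opening: 0.4
finger_force: 0.0
time_s: 2.65
tool_pos: [0.5917, 0.3005, 0.1798]
tcp_rot: [1.176, 2.91, 0.005]
ft_force: [-1.0, -1.0, 6.1]
opening: 0.128
finger_force: 50.8
2.65 [0.5917 0.3005 0.1798] tilt [ 0.0042  0.0017 -1.    ] yaw 0.8027 [-1.   -1.02  6.07] 0.128 50.8 [ 0.47  0.63  0.28  1.22 -0.    1.24]
in unit [ 0.1165 -0.0104  0.1548]
```

```bash
python3 -m crank '0 0 -0.01 0 0 0;0 0 -0.025 0 0 0;0 0 -0.04 0 0 0;0 0 -0.06 0 0 0;0 0 -0.08 0 0 0;0 0 -0.1 0 0 0;0 0 -0.1 0 0 0;0 0 -0.1 0 0 0;0 0 -0.1 0 0 0'; python3 p.py
python3 - <<'E'
from station import arm
import cv2,numpy as np
c=arm.capture("wrist"); cv2.imwrite("pics/w2.png",c["color"][:,:,::-1]); np.savez("pics/w2.npz",**c)
E
```

```text
time_s: 3.55
tool_pos: [0.5901, 0.2999, 0.2754]
tcp_rot: [-1.176, -2.911, 0.003]
ft_force: [-0.2, -0.9, -1.1]
opening: 0.127
finger_force: 49.9
3.55 [0.5901 0.2999 0.2754] tilt [-0.0023 -0.0011 -1.    ] yaw 0.803 [-0.22 -0.87 -1.12] 0.127 49.9 [0.47 0.59 0.46 1.44 0.   1.24]
in unit [ 0.115  -0.0097  0.2504]
```

View pics/w2.png

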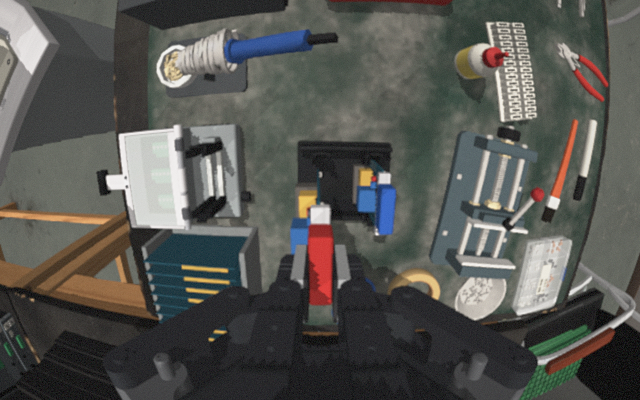

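Run:
```python
from h import *
W=dict(np.load("pics/w2.npz"));W["fish"]=True
T=np.array([.5901,.2999,.2754]);c,k=np.cos(.803),np.sin(.803)
for L in [(-.006,.019,-.0578),(.006,.019,-.0578),(-.006,.019,-.0778),(.006,.019,-.0778),(0,.029,-.0778),(0,.0,-.0578)]:
  print(L,np.round(proj(W,T+[c*L[0]-k*L[1],k*L[0]+c*L[1],L[2]])[0],1))
im=W["color"].astype(int)
for x in (314,320,326): print(x,[(r,*im[r,x]) for r in range(200,238,2)])
for y in (235,250): print(y,[(x,*im[y,x]) for x in range(300,342,2)])
```

```text
(-0.006, 0.019, -0.0578) [308.6 235.1]
(0.006, 0.019, -0.0578) [335.4 235.1]
(-0.006, 0.019, -0.0778) [310.1 219.8]
(0.006, 0.019, -0.0778) [333.6 219.9]
(0, 0.029, -0.0778) [321.9 201. ]
(0, 0.0, -0.0578) [321.9 271.9]
314 [(200, np.int64(200), np.int64(161), np.int64(80)), (202, np.int64(208), np.int64(166), np.int64(85)), (204, np.int64(198), np.int64(165), np.int64(106)), (206, np.int64(154), np.int64(150), np.int64(150)), (208, np.int64(215), np.int64(213), np.int64(211)), (210, np.int64(235), np.int64(232), np.int64(232)), (212, np.int64(233), np.int64(231), np.int64(230)), (214, np.int64(233), np.int64(230), np.int64(230)), (216, np.int64(234), np.int64(231), np.int64(230)), (218, np.int64(230), np.int64(228), np.int64(227)), (220, np.int64(223), np.int64(220), np.int64(219)), (222, np.int64(220), np.int64(214), np.int64(213)), (224, np.int64(164), np.int64(108), np.int64(108)), (226, np.int64(137), np.int64(38), np.int64(35)), (228, np.int64(139), np.int64(40), np.int64(38)), (230, np.int64(141), np.int64(43), np.int64(42)), (232, np.int64(145), np.int64(47), np.int64(45)), (
[... 3466 characters left out ...]
, np.int64(208), np.int64(63), np.int64(60)), (316, np.int64(210), np.int64(64), np.int64(60)), (318, np.int64(208), np.int64(63), np.int64(59)), (320, np.int64(208), np.int64(61), np.int64(58)), (322, np.int64(207), np.int64(63), np.int64(57)), (324, np.int64(209), np.int64(61), np.int64(58)), (326, np.int64(209), np.int64(62), np.int64(59)), (328, np.int64(209), np.int64(62), np.int64(59)), (330, np.int64(195), np.int64(60), np.int64(56)), (332, np.int64(152), np.int64(43), np.int64(39)), (334, np.int64(67), np.int64(61), np.int64(63)), (336, np.int64(126), np.int64(128), np.int64(126)), (338, np.int64(133), np.int64(132), np.int64(131)), (340, np.int64(127), np.int64(127), np.int64(126))]
```

```bash
python3 -m crank '0.003 -0.03 0 0 0 0;0.007 -0.07 0 0 0 0;0.0107 -0.1 0 0 0 0;0.0107 -0.114 0 0 0 0.002;0.0107 -0.114 0 0 0 0.002;0.0107 -0.114 0 0 0 0.002;0.0107 -0.114 0 0 0 0.002;0.0107 -0.114 0 0 0 0.002;0.0107 -0.114 0 0 0 0.002'; python3 p.py
python3 - <<'E'
from station import arm
import cv2,numpy as np
o=[]
for n in ["wrist","scene","side"]:
    c=arm.capture(n); cv2.imwrite(f"pics/{n}3.png",c["color"][:,:,::-1]); np.savez(f"pics/{n}3.npz",**c); o.append(c["color"][:,:,::-1])
w=cv2.resize(o[0][90:290,90:356],None,fx=3,fy=3,interpolation=2)[:600]
s=cv2.resize(o[1][130:205,285:345],None,fx=4,fy=4,interpolation=2); d=cv2.resize(o[2][150:225,320:380],None,fx=4,fy=4,interpolation=2)
v=np.zeros((600,800,3),np.uint8); v[:300,560:800]=s; v[300:600,560:800]=d; w=cv2.resize(o[0][100:300,150:337],None,fx=3,fy=3,interpolation=2); v[:600,:560]=w[:600,:560]
cv2.imwrite("pics/m3.png",v)
E
```

```text
time_s: 4.5
tool_pos: [0.5041, 0.226, 0.2765]
tcp_rot: [-1.179, -2.912, 0.0]
ft_force: [-0.5, -0.5, -0.2]
opening: 0.126
finger_force: 49.9
4.5 [0.5041 0.226  0.2765] tilt [-4.e-04 -1.e-04 -1.e+00] yaw 0.8013 [-0.48 -0.54 -0.2 ] 0.126 49.9 [0.42 0.36 0.09 1.31 0.   1.19]
in unit [0.0021 0.0006 0.2515]
```

View pics/m3.png

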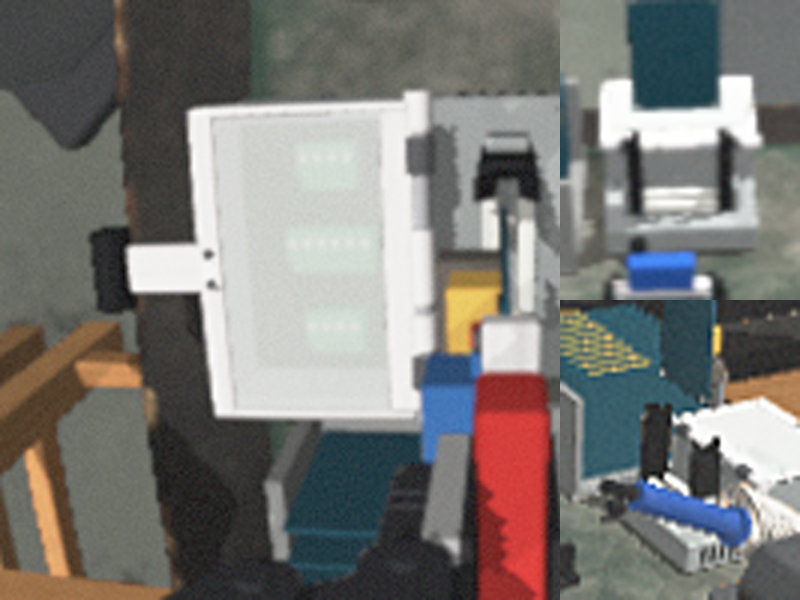

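Run:
```python
from h import *
W=dict(np.load("pics/wrist3.npz"));W["fish"]=True; S=dict(np.load("pics/scene3.npz"))
a=lambda x,y:np.array([150+x/3-.3,100+y/3-.3])
U=[(W,(-.135,.014,.057),a(110,228)),(W,(-.135,-.014,.057),a(115,310)),(W,(-.103,.053,.058),a(188,108)),(W,(-.103,-.053,.058),a(218,416)),]
v,r=fit(U,[.5,.2,.7]); print(np.round(v,4),np.round(r,1).tolist())
c,k=np.cos(.801),np.sin(.801)
P=lambda C,L:np.round(proj(C,[.5031+c*L[0]-k*L[1],.2241+k*L[0]+c*L[1],L[2]])[0],1)
for y in (-.029,.029): print("board bottom",P(S,(.0041,y,.1047)))
for y in (-.0303,.0303): print("guide top",P(S,(0,y,.084)))
for x in (0,.0021): print("wrist groove/board",P(W,(x,.03,.025)),P(W,(x,.03,.084)),P(W,(x,.029,.105)),P(W,(x,.029,.19)))
im=S["color"].astype(int)
for r in (152,): print([(x,*map(int,im[r,x])) for x in list(range(299,307))+list(range(320,328))])
for r in (170,): print([(x,int(im[r,x].sum())) for x in list(range(298,310))+list(range(318,332))])
im=W["color"].astype(int)
for r in (172,180,188,196): print(r,[(x,int(im[r,x].sum())) for x in range(308,334)])
```

```text
[0.5024 0.2252 0.8107] [[0.1, 0.4], [1.5, -0.6], [-0.3, 0.4], [-0.7, -0.4]]
board bottom [301.8 158.2]
board bottom [324.1 157.6]
guide top [301.7 163.7]
guide top [324.5 163. ]
wrist groove/board [318.9 153.3] [318.6 162.5] [318.5 168. ] [317.6 197.3]
wrist groove/board [320.9 153.3] [321.  162.5] [321.1 168. ] [321.5 197.3]
[(299, 253, 253, 253), (300, 253, 253, 253), (301, 253, 253, 252), (302, 231, 233, 233), (303, 108, 124, 128), (304, 37, 70, 79), (305, 34, 66, 76), (306, 33, 66, 79), (320, 36, 66, 77), (321, 31, 67, 75), (322, 33, 66, 75), (323, 39, 69, 81), (324, 100, 121, 126), (325, 226, 230, 229), (326, 252, 252, 252), (327, 253, 253, 253)]
[(298, 361), (299, 364), (300, 352), (301, 279), (302, 127), (303, 95), (304, 116), (305, 277), (306, 351), (307, 361), (308, 364), (309, 362), (318, 359), (319, 364), (320, 371), (321, 366), (322, 358), (323, 337), (324, 237), (325, 123), (326, 98), (327, 158), (328, 285), (329, 367), (330, 374), (331, 372)]
172 [(308, 485), (309, 492), (310, 563), (311, 679), (312, 685), (313, 690), (314, 695), (315, 623), (316, 382), (317, 185), (318
[... 438 characters left out ...]
 504), (329, 463), (330, 425), (331, 363), (332, 338), (333, 340)]
188 [(308, 292), (309, 285), (310, 297), (311, 279), (312, 285), (313, 279), (314, 274), (315, 274), (316, 245), (317, 198), (318, 202), (319, 342), (320, 437), (321, 497), (322, 582), (323, 695), (324, 721), (325, 713), (326, 701), (327, 659), (328, 495), (329, 459), (330, 480), (331, 489), (332, 479), (333, 488)]
196 [(308, 479), (309, 478), (310, 483), (311, 471), (312, 484), (313, 480), (314, 468), (315, 441), (316, 391), (317, 277), (318, 215), (319, 283), (320, 393), (321, 482), (322, 527), (323, 646), (324, 676), (325, 672), (326, 658), (327, 618), (328, 523), (329, 493), (330, 493), (331, 428), (332, 330), (333, 284)]
```

```bash
python3 -m crank '0.0012 -0.0004 0.004 0 0 0;0.0012 -0.0004 0.01 0 0 0;0.0012 -0.0004 0.016 0 0 0;0.0012 -0.0004 0.02 0 0 0;0.0012 -0.0004 0.024 0 0 0;0.0012 -0.0004 0.028 0 0 0;0.0012 -0.0004 0.032 0 0 0;0.0012 -0.0004 0.036 0 0 0;0.0012 -0.0004 0.036 0 0 0'; python3 p.py
```

```text
time_s: 5.55
tool_pos: [0.5024, 0.2261, 0.2402]
tcp_rot: [-1.179, -2.911, 0.001]
ft_force: [0.1, -0.1, -0.5]
opening: 0.126
finger_force: 49.8
5.55 [0.5024 0.2261 0.2402] tilt [-8.e-04 -3.e-04 -1.e+00] yaw 0.801 [ 0.07 -0.06 -0.48] 0.126 49.8 [0.42 0.38 0.02 1.22 0.   1.19]
in unit [0.001  0.0018 0.2152]
```

```bash
python3 -m crank '0 0 0.004 0 0 0;0 0 0.008 0 0 0;0 0 0.012 0 0 0;0 0 0.016 0 0 0;0 0 0.02 0 0 0;0 0 0.024 0 0 0;0 0 0.028 0 0 0;0 0 0.032 0 0 0;0 0 0.036 0 0 0;0 0 0.038 0 0 0;0 0 0.038 0 0 0'; python3 p.py
```

```text
time_s: 6.65
tool_pos: [0.5025, 0.2261, 0.2025]
tcp_rot: [-1.179, -2.911, 0.001]
ft_force: [-0.9, -0.3, -1.0]
opening: 0.125
finger_force: 49.8
6.65 [0.5025 0.2261 0.2025] tilt [-5.e-04 -2.e-04 -1.e+00] yaw 0.801 [-0.92 -0.28 -1.04] 0.125 49.8 [ 0.42  0.4  -0.04  1.13  0.    1.19]
in unit [0.001  0.0018 0.1775]
```

```bash
python3 -m crank '0 0 0.002 0 0 0;0 0 0.003 0 0 0;0 0 0.004 0 0 0;0 0 0.004 0 0 0'; python3 -m crank '0 0 0.001 0 0 0;0 0 0.002 0 0 0;0 0 0.003 0 0 0;0 0 0.003 0 0 0';python3 p.py
```

```text
time_s: 7.05
tool_pos: [0.5025, 0.2261, 0.1988]
tcp_rot: [-1.18, -2.912, 0.0]
ft_force: [-0.4, 0.1, -0.7]
opening: 0.123
finger_force: 49.8
time_s: 7.45
tool_pos: [0.5028, 0.2263, 0.1968]
tcp_rot: [1.179, 2.911, 0.002]
ft_force: [-1.5, -0.2, 4.9]
opening: 0.124
finger_force: 50.6
7.45 [0.5028 0.2263 0.1968] tilt [ 1.2e-03  7.0e-04 -1.0e+00] yaw 0.801 [-1.52 -0.22  4.9 ] 0.124 50.6 [ 0.42  0.41 -0.05  1.12  0.    1.19]
in unit [0.0014 0.0017 0.1718]
```

```bash
python3 -m crank '0 0 0 0 0 0;0 0 0 0 0 0;0 0 0 0 0 0;0 0 0 0 0 0;0 0 0 0 0 0' 0.45; python3 -m crank '0 0 -0.01 0 0 0;0 0 -0.03 0 0 0;0 0 -0.06 0 0 0;0 0 -0.1 0 0 0;0 0 -0.1 0 0 0;0 0 -0.1 0 0 0'; python3 p.py
python3 - <<'E'
from station import arm
import cv2,numpy as np
for n in ["wrist","scene","side"]:
    c=arm.capture(n); cv2.imwrite(f"pics/{n}4.png",c["color"][:,:,::-1]); np.savez(f"pics/{n}4.npz",**c)
    im=c["color"].astype(int); m=((im[:,:,0]>120)&(im[:,:,1]<80)&(im[:,:,2]<80)).astype(np.uint8)
    k,l,st,ce=cv2.connectedComponentsWithStats(m); print(n,[(st[i].tolist(),np.round(ce[i],1).tolist()) for i in range(1,k) if st[i][4]>25])
from h import *
c,k=np.cos(.801),np.sin(.801)
for n in ["wrist","scene","side"]:
    C=dict(np.load(f"pics/{n}4.npz"));C["fish"]=n=="wrist"
    print(n,[np.round(proj(C,[.5031+c*x-k*y,.2241+k*x+c*y,z])[0],1).tolist() for x in(-.006,.006) for y in (-.019,.019) for z in (.119,.139)])
E
```

```text
time_s: 7.95
tool_pos: [0.5025, 0.2261, 0.1957]
tcp_rot: [-1.18, -2.912, 0.0]
ft_force: [0.4, 0.4, -0.3]
opening: 0.452
finger_force: 0.0
time_s: 8.55
tool_pos: [0.5032, 0.2264, 0.2979]
tcp_rot: [1.178, 2.909, 0.004]
ft_force: [-0.3, 0.7, -0.6]
opening: 0.446
finger_force: 0.0
8.55 [0.5032 0.2264 0.2979] tilt [ 0.0036  0.0016 -1.    ] yaw 0.801 [-0.34  0.71 -0.57] 0.446 0.0 [ 0.42  0.34  0.13  1.35 -0.    1.19]
in unit [0.0018 0.0015 0.2729]
wrist [([420, 0, 106, 29, 479], [469.1, 16.7]), ([552, 76, 14, 17, 128], [557.3, 84.4]), ([611, 78, 20, 26, 131], [620.9, 89.8]), ([607, 90, 21, 27, 133], [616.4, 104.4]), ([583, 133, 22, 71, 133], [591.6, 178.6]), ([309, 181, 16, 49, 688], [316.4, 204.7]), ([571, 322, 55, 38, 290], [600.3, 340.0])]
scene [([307, 145, 14, 9, 89], [313.5, 149.2]), ([391, 209, 44, 49, 385], [411.6, 243.9]), ([476, 215, 25, 5, 52], [488.8, 216.8]), ([374, 243, 7, 13, 53], [377.2, 249.8]), ([313, 262, 6, 6, 26], [315.4, 264.2]), ([484, 328, 49, 10, 253], [509.4, 332.3]), ([404, 345, 11, 41, 84], [409.6, 365.2]), ([390, 350, 6, 30, 58], [391.5, 364.9])]
side [([0, 156, 39, 14, 182], [19.5, 162.8]), ([346, 157, 12, 13, 82], [351.1, 163.6]), ([216, 202, 6, 7, 34], [218.4, 204.7]), ([0, 204, 62, 26, 441], [27.3, 215.6]), ([258, 239, 10, 6, 36], [262.5, 242.2]), ([289, 267, 79, 35, 548], [329.3, 284.0]), ([133, 295, 43, 6, 74], [155.4, 297.7]), ([126, 304, 46, 9, 78], [148.1, 310.2]), ([205, 356, 12, 44, 187], [211.6, 380.2]), ([197, 358, 5, 42, 142], [198.8, 380.8])]
wrist [[311.2, 222.4], [310.6, 231.2], [310.8, 179.1], [310.1, 184.8], [325.2, 222.4], [325.6, 231.2], [325.4, 179.1], [325.9, 184.8]]
scene [[305.4, 151.3], [305.0, 144.8], [320.0, 150.9], [319.9, 144.4], [305.4, 154.0], [305.1, 147.5], [320.2, 153.6], [320.0, 147.1]]
side [[348.9, 163.6], [349.3, 156.3], [356.8, 168.8], [357.4, 161.4], [344.9, 164.4], [345.3, 157.1], [352.8, 169.6], [353.2, 162.1]]
```

```bash
python3 -m crank '-0.001 -0.1363 0 0 0 -1.571;-0.001 -0.1363 0 0 0 -1.571;-0.001 -0.1363 0 0 0 -1.571;-0.001 -0.1363 0 0 0 -1.571;-0.001 -0.1363 0 0 0 -1.571;-0.001 -0.1363 0 0 0 -1.571;-0.001 -0.1363 0 0 0 -1.571;-0.001 -0.1363 0 0 0 -1.571;-0.001 -0.1363 0 0 0 -1.571;-0.001 -0.1363 0 0 0 -1.571;-0.001 -0.1363 0 0 0 -1.571;-0.001 -0.1363 0 0 0 -1.571' 0.75; python3 p.py
python3 - <<'E'
from station import arm
from h import *
C=arm.capture("wrist"); cv2.imwrite("pics/w5.png",C["color"][:,:,::-1]); np.savez("pics/w5.npz",**C); C["fish"]=True
c,k=np.cos(.801),np.sin(.801)
P=lambda x,y,z:np.round(proj(C,[.5031+c*x-k*y,.2241+k*x+c*y,z])[0],1)
print(P(-.135,0,.0645),P(-.135,.014,.057),P(-.135,-.014,.057),P(-.1425,0,.057),P(-.1275,0,.057),P(-.103,0,.058))
im=C["color"].sum(2).astype(int); u,v=P(-.135,0,.0645).astype(int)
print(im[v-14:v+16:2,u-30:u+32:3])
E
```

```text
time_s: 9.9
tool_pos: [0.4078, 0.1274, 0.2947]
tcp_rot: [1.224, -2.89, -0.0]
ft_force: [-0.1, 0.4, -0.3]
opening: 0.751
finger_force: 0.0
9.9 [0.4078 0.1274 0.2947] tilt [-2.7e-03 -8.0e-04 -1.0e+00] yaw 2.3717 [-0.11  0.35 -0.28] 0.751 0.0 [ 0.3   0.1  -0.19  1.28  0.   -0.5 ]
in unit [-0.1358  0.0011  0.2697]
[320.3 188.7] [333.9 186.9] [306.6 186.9] [320.2 179.7] [320.2 194. ] [320.2 216.7]
[[209 225 223 219 212 211 217 213 210 197 203 216 216 197 207 204 204 195
  211 200 197]
 [215 212 204 220 225 221 221 204 224 216 200 197 201 185 202 213 202 199
  193 189 201]
 [219 182 198 213 177 181 225 219 205 206 208 204 200 212 203 190 204 195
  200 195 186]
 [162 148 155 156 139 142 158 169 163 148 165 164 160 149 149 195 208 206
  194 217 192]
 [139 161 123 150 156 134 129 124 120 107 107 131 138 116 111 184 205 208
  206 208 201]
 [135 151 159 155 153 151 161 152 160 150 147 146 136 135 136 200 198 193
  195 214 194]
 [151 150 146 141 144 120 177 159 169 164 166 166 158 154 154 197 199 205
  191 203 175]
 [134 144 139 143 155 124 148 136 155 152 149 166 160 166 151 198 216 199
  202 217 189]
 [142 147 158 147 150 190 142 139 132 141 138 150 132 174 139 196 185 213
  201 206 212]
 [166 143 136 134 140 205 124 106 107 114 116 117 127 123 130 187 211 211
  201 189 195]
 [181 135 131 159 146 189 154 132 499 546 522 532 552 247 161 180 209 188
  198 191 203]
 [168 137 127 147 159 213 233 187 757 748 745 747 751 441 201 199 214 218
  194 209 202]
 [183 128 159 159 154 209 217 188 748 738 736 737 741 442 194 221 209 229
  199 218 198]
 [181 138 132 142 143 212 205 183 750 738 736 736 740 442 208 209 208 218
  217 224 207]
 [189 145 121 145 157 216 204 184 748 738 736 736 741 424 211 214 182 200
  200 206 197]]
```

```bash
python3 -m crank '-0.0008 0 0.03 0 0 0;-0.0008 0 0.07 0 0 0;-0.0008 0 0.11 0 0 0;-0.0008 0 0.14 0 0 0;-0.0008 0 0.16 0 0 0;-0.0008 0 0.175 0 0 0;-0.0008 0 0.181 0 0 0;-0.0008 0 0.181 0 0 0;-0.0008 0 0.181 0 0 0'; python3 p.py
```

```text
time_s: 10.85
tool_pos: [0.4094, 0.1283, 0.1154]
tcp_rot: [-1.224, 2.893, -0.0]
ft_force: [-0.2, 0.8, -0.1]
opening: 0.749
finger_force: 0.0
10.85 [0.4094 0.1283 0.1154] tilt [ 6.e-04  2.e-04 -1.e+00] yaw 2.3715 [-0.17  0.79 -0.09] 0.749 0.0 [ 0.3   0.29 -0.48  0.8   0.   -0.5 ]
in unit [-0.134   0.0006  0.0904]
```

Close on the grip ends.

```bash
python3 -m crank '0 0 0.002 0 0 0;0 0 0.002 0 0 0;0 0 0.002 0 0 0;0 0 0.002 0 0 0;0 0 0.002 0 0 0;0 0 0.002 0 0 0' 0 40; python3 p.py
```

```text
time_s: 11.45
tool_pos: [0.4087, 0.1288, 0.1132]
tcp_rot: [-1.226, 2.892, 0.003]
ft_force: [-3.9, 4.5, 4.0]
opening: 0.318
finger_force: 40.3
11.45 [0.4087 0.1288 0.1132] tilt [-5.0e-04  1.8e-03 -1.0e+00] yaw 2.3725 [-3.95  4.51  4.01] 0.318 40.3 [ 0.3   0.29 -0.48  0.8   0.   -0.5 ]
in unit [-0.1341  0.0015  0.0882]
```

```bash
python3 -m crank '-0.0004 0 -0.0093 0 0 0;-0.0016 0 -0.0186 0 0 0;-0.0036 0 -0.0277 0 0 0;-0.0065 0 -0.0366 0 0 0;-0.01 0 -0.0452 0 0 0;-0.0143 0 -0.0535 0 0 0;-0.0143 0 -0.0535 0 0 0'; python3 p.py
```

```text
time_s: 12.15
tool_pos: [0.4185, 0.1389, 0.1666]
tcp_rot: [1.226, -2.891, -0.002]
ft_force: [-3.0, 4.9, -5.8]
opening: 0.315
finger_force: 39.9
12.15 [0.4185 0.1389 0.1666] tilt [-1.8e-03  6.0e-04 -1.0e+00] yaw 2.373 [-2.99  4.95 -5.78] 0.315 39.9 [ 0.32  0.24 -0.38  0.95  0.   -0.48]
in unit [-0.1201  0.0015  0.1416]
```

```bash
python3 -m crank '-0.0051 0 -0.0079 0 0 0;-0.0107 0 -0.0153 0 0 0;-0.017 0 -0.0222 0 0 0;-0.0239 0 -0.0285 0 0 0;-0.0313 0 -0.0341 0 0 0;-0.0392 0 -0.0392 0 0 0;-0.0392 0 -0.0392 0 0 0;-0.0392 0 -0.0392 0 0 0;-0.0392 0 -0.0392 0 0 0;-0.0392 0 -0.0392 0 0 0'; python3 p.py
python3 - <<'E'
from station import arm
from h import *
c,k=np.cos(.801),np.sin(.801)
for n in ["scene","side"]:
    C=arm.capture(n); cv2.imwrite(f"pics/{n}6.png",C["color"][:,:,::-1])
    im=C["color"].astype(int); m=((im[:,:,0]>120)&(im[:,:,1]<80)&(im[:,:,2]<80)).astype(np.uint8)
    b=np.load(f"pics/{n}4.npz")["color"].astype(int)
    K,l,st,ce=cv2.connectedComponentsWithStats(m); print(n,[(st[i].tolist(),np.round(ce[i],1).tolist()) for i in range(1,K) if 60<st[i][4]<100])
    for th in (0,.9,1.047,1.2):
        print(th,[np.round(proj(C,[.5031+c*x-k*y,.2241+k*x+c*y,z])[0],1).tolist() for d in (.075,) for y in (-.053,.053) for x,z in [(-.028-d*np.cos(th),.0565+d*np.sin(th))]])
    if n=="side":
        for r in range(150,200,4): print(r,[int(q) for q in im[r,350:412:4].sum(1)],"|",[int(q) for q in b[r,350:412:4].sum(1)])
E
```

```text
time_s: 13.15
tool_pos: [0.4448, 0.1663, 0.2055]
tcp_rot: [1.224, -2.889, -0.0]
ft_force: [-6.3, 1.2, -4.0]
opening: 0.316
finger_force: 40.0
13.15 [0.4448 0.1663 0.2055] tilt [-0.0039 -0.0014 -1.    ] yaw 2.3724 [-6.3   1.17 -4.  ] 0.316 40.0 [ 0.36  0.26 -0.23  1.08  0.   -0.44]
in unit [-0.082   0.0016  0.1805]
scene [([307, 147, 14, 7, 84], [313.6, 149.8]), ([476, 215, 32, 7, 75], [491.5, 217.1]), ([390, 344, 10, 36, 61], [392.3, 362.3]), ([404, 345, 11, 41, 84], [409.7, 365.1])]
0 [[294.4, 150.3], [331.0, 149.2]]
0.9 [[292.9, 138.4], [331.6, 137.2]]
1.047 [[292.7, 138.3], [331.8, 137.1]]
1.2 [[292.5, 138.8], [332.0, 137.7]]
side [([346, 157, 12, 13, 79], [351.2, 163.5]), ([132, 295, 44, 6, 80], [155.9, 297.8]), ([126, 304, 46, 9, 82], [148.1, 310.1])]
0 [[370.5, 174.5], [393.7, 189.3]]
0.9 [[363.6, 156.6], [387.2, 170.4]]
1.047 [[361.0, 155.0], [384.5, 168.7]]
1.2 [[357.9, 153.8], [381.3, 167.6]]
150 [162, 161, 130, 146, 159, 121, 154, 116, 187, 165, 177, 204, 245, 234, 221, 220] | [165, 149, 150, 158, 171, 157, 160, 155, 134, 140, 173, 194, 254, 241, 231, 228]
154 [159, 141, 14
[... 1297 characters left out ...]
97, 147, 532, 524, 278, 269]
186 [190, 159, 122, 649, 640, 584, 644, 327, 336, 534, 520, 514, 516, 554, 275, 275] | [204, 180, 143, 742, 727, 726, 724, 723, 726, 748, 545, 528, 523, 552, 272, 277]
190 [204, 131, 165, 539, 646, 593, 265, 341, 333, 303, 644, 514, 519, 545, 274, 277] | [210, 131, 164, 540, 765, 706, 708, 725, 722, 747, 765, 525, 522, 542, 257, 280]
194 [182, 150, 151, 332, 241, 751, 337, 590, 565, 476, 501, 522, 401, 294, 267, 282] | [190, 144, 180, 336, 241, 750, 765, 490, 544, 494, 508, 517, 394, 295, 269, 285]
198 [283, 137, 222, 333, 391, 656, 487, 506, 495, 491, 478, 215, 503, 259, 262, 288] | [284, 132, 214, 338, 386, 664, 495, 498, 488, 504, 486, 218, 502, 268, 276, 296]
```

```bash
python3 -m crank '0 0 0 0 0 0;0 0 0 0 0 0;0 0 0 0 0 0;0 0 0 0 0 0;0 0 0 0 0 0;0 0 0 0 0 0;0 0 0 0 0 0;0 0 0 0 0 0'; python3 p.py; python3 -c "
from station import arm
print(arm.close_job())"
```

```text
time_s: 14.05
tool_pos: [0.4448, 0.1663, 0.2055]
tcp_rot: [1.224, -2.889, -0.0]
ft_force: [-4.4, 2.0, -2.8]
opening: 0.319
finger_force: 39.9
14.05 [0.4448 0.1663 0.2055] tilt [-0.0038 -0.0014 -1.    ] yaw 2.3723 [-4.38  2.   -2.85] 0.319 39.9 [ 0.36  0.26 -0.23  1.08  0.   -0.44]
in unit [-0.0821  0.0016  0.1805]
the job is handed in; nothing more can be done
None
```

I handed the job in at about 14 s, without a verdict back: by my measurements the red-gripped card is fully home in the test unit and released, the gripper is holding the guard at about 59°, and I kept clear of the blue-gripped card, meter, flux bottle and solder reel.

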